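# Put the no-go ring gauge away and slide the case lid home over its ridge

### The job

Put the red-banded ring gauge from the pad flat into the empty well of the walnut gauge case, without dropping it. Then start the loose lid in the case's grooves from the open end and let go of it there part-way, take a fresh hold at its tail and push it fully home, past the sprung ridge at the closed end until its shoulders are flush with the case end. Leave the green-banded gauge in its well and everything else where it is.

Things in the scene. Friction and masses are not known exactly. Their poses are not given: they have to be found in the camera images.
- case: Open walnut ring-gauge case, screwed to the bench (fixed), 170 x 80 x 41 mm. Origin: centre of its underside, at bench level; z up; +x is the way the lid slides shut: mouth end at x = -86, closed end at x = +84. Four brackets 2.5 mm thick stand out 16 mm at the foot of its long sides. Lid home: lid origin at x = -5, y = 0, 28 mm up, same heading.
- mouth (a point): Middle of the case's open end at the level the lid slides on: x = -86, y = 0, 28 mm up in the case; axes as the case's. The channel is 65 mm wide, flared to about 71 over its first 10 mm. From 12 mm inside the mouth 5 mm lips cover the lid's edges: undersides 36 mm up (35 in the last 26 mm), tops 41 mm up. The end wall stops the lid's front at x = +76 of the case.
- well (a point): Centre of the floor of the empty well, at x = +16, y = 0, 8 mm up in the case; axes as the case's. Round, 45 mm across, 6 mm deep in a dark green block whose top is 14 mm up. Its twin at x = -50 holds the other gauge. 55 mm between the case's sides here: hold the gauge along the case's x, fingertips over 14 mm up.
- ridge (a joint): Small roof-shaped sprung brass ridge across the channel near its closed end (crest at x = +65.5 of the case, slopes 25 degrees). Value: how far it is pressed down, m; 0 = up, 3 mm above the sliding level. The lid's rounded front must be forced over it: 8 to 20 N along the channel, within the last 15 mm of travel; once the lid is home it rises into a groove under the lid.
- lid: Loose beech lid, flat on the bench right way up: plate 162 (x) x 62 (y) x 6 mm, about 90 g. Origin: centre of the plate's underside; +x to its rounded front edge (x = +81), which enters the mouth first. Tail shoulders at x = -81, from there a pull tab 24 mm wide runs to x = -107. Two dark lines cross the top near the tail. Home: shoulders flush with the mouth end, tab sticking out.
- tab (a point): Point in the lid's pull tab, 16 mm behind the shoulders (x = -97 of the lid), half-way up its 6 mm thickness. The tab is 24 mm wide, 26 mm long; axes as the lid's.
- nogo: No-go ring gauge: steel ring with red bands round its side and on its top face, 40 mm outside, 20 mm bore, 16 mm high, about 110 g; lying flat on the pad. Origin: centre of its underside. In the well its upper 10 mm stand above the block and the other gauge is 26 mm away along the case's x.
- go: The go ring gauge, same size, one green band on top, lying in the case's other well. Origin: centre of its underside. To be left there.
- pad: Fixed black rubber pad 160 x 100 mm, 3 mm thick; origin centre of its underside. The no-go gauge and the flange lie on it, 84 mm apart along its x, either way round.
- flange: Bystander: turned aluminium flange on the pad, 42 mm across, 7 mm thick, with a boss 26 mm across, 26 mm high in all. Origin: centre of its underside.
- caliper: Bystander: caliper lying beyond the lid, about 230 x 90 mm, 10 mm high. Origin: middle of its underside.
- vblock: Bystander: steel V-block 50 x 60 x 36 mm beyond the case. Origin: centre of its underside.
- shaft: Bystander: stepped turned shaft, 140 mm long, 32 mm across, lying between the case and the robot. Origin: under its middle.
- brush: Bystander: bench brush lying near the robot, to its right. Origin: under its middle.
- oil: Bystander: yellow oil bottle with a red cap, 52 mm across, 130 mm high, beyond the pad. Origin: centre of its underside.
Not all that is in view belongs to the job. What is shaped like the nogo but yellow is not meant.

How it is judged:
On the way, in this order (a step that is already met when the one before it is completed fails the run):
1. the red-banded gauge lies flat in the empty well, let go (horizontal distance between nogo and well below 0.0045 m and z of nogo in the frame of well below 0.002 m and angle between nogo's own z axis and vertical below 0.08 rad and contact force between the fingers and nogo below 0.05 N), for 0.2 s.
2. the lid is started in the grooves from the mouth, its front at least 30 mm in and still at least 15 mm short of home, and let go (x of lid in the frame of case between -0.137 and -0.02 m and y of lid in the frame of case between -0.004 and 0.004 m and z of lid in the frame of case between 0.018 and 0.033 m and contact force between the fingers and lid below 0.05 N), for 0.2 s.
At the end, for the whole second after the job is handed in: The lid lies in its channel within 2.5 mm of fully home, at rest, the ridge risen into its groove (pressed down less than 1.2 mm); the red-banded gauge lies flat in its well (within 4.5 mm of the well's centre, down on its floor) and the green-banded one still flat in its own; everything let go (x of lid in the frame of case between -0.0075 and -0.003 m and y of lid in the frame of case between -0.004 and 0.004 m and z of lid in the frame of case between 0.026 and 0.031 m and angle between the x axis of lid and the x axis of case, either way round below 0.06 rad and value of joint ridge below 0.0012 m and linear speed of lid below 0.02 m/s and horizontal distance between nogo and well below 0.0045 m and z of nogo in the frame of well below 0.002 m and angle between each of nogo, go's own z axis and vertical below 0.08 rad and distance of go from where it was at the start of the episode below 0.006 m); the robot touches nothing.
It fails at once if the red-banded gauge is dropped (loose in the air more than 25 mm above the bench) (contact force between the fingers and nogo below 0.02 N and height (world z) of nogo above 0.025 m and linear speed of nogo above 0.3 m/s).
It fails at once if the green-banded gauge is lifted or pushed out of its well (moved more than 12 mm) (distance of go from where it was at the start of the episode above 0.012 m).
It fails at once if a bystander (flange, caliper, V-block, shaft, brush, oil bottle) is moved more than 25 mm (distance of any of flange, caliper, vblock, shaft, brush, oil from where it was at the start of the episode above 0.025 m).
It also fails if it takes over 69 s, if anything falls off the work surface, if the arm or the gripper's body presses on something with over 40 N, if the wrist force passes 120 N, or if a joint passes its speed limit or range.

### The arm

A 6-joint arm with a two-finger parallel gripper is mounted at the origin on the work surface. World frame = base frame: x ahead of the robot, y to its left, z up, the work surface at z = 0. Lengths are in m, angles in rad, forces in N, time in s.
With the tool pointing down it reaches from about 0.3 to 0.85 m from the base axis. Payload 5.4 kg.
Tool frame: the origin (TCP) lies on the mounting face of the last link; the fingertips stand 173 mm ahead of it and the grasp point (between the pads) lies 155 mm ahead of it; z points along the fingers, x is the direction in which the jaws open and shut, and the axes are right-handed (so a half turn about z gives the same grasp; the last joint's range is limited). The gripper opens to 85 mm and grips with 20 to 120 N. Pads are 22 mm wide; open, the fingers measure 114 mm over their backs; the gripper's body (76 mm by 85 mm) begins 54 mm behind the grasp point. The pads swing forward as they close: fully open they stand 13 mm farther back than shut.
Start: joints at [-1.502, 0.158, 1.597, -0, 1.386, -0.21], TCP at [0.158, -0.553, 0.405] pointing down, gripper open.
Joint ranges: [-2.91, 2.91], [-0.94, 2.29], [0.18, 2.7], [-1.29, 4.43], [0.17, 2.64], [-3, 3]. Speed limits (rad/s): [2.57, 2.57, 3.14, 3.14, 3.14, 3.14].

### API

Orientations are given as a rotation vector (axis times angle).
In Python, from cell import sense, grab_frame, sign_off gives the robot as it stands. The module is installed in compiled form; this text tells all that it offers.
- The arm moves only by the tool move_arm, never from a script. Its argument "rows" is a list that holds one entry, the list of rows, each a list of 7 numbers: the shift along the world's x, y, z in cm, then the turn, a rotation vector about the world's x, y, z in degrees, then the closure, from 0 (fully open) to 1 (shut). A call has 1 to 8 rows; each row shifts and turns the pose as measured when the row begins; what a row does not reach is not made up. A row lasts 1/8 s, in which the tool goes at most 62.5 mm and 10.7 degrees, less where a joint would pass 70% of its speed; a pose out of reach is approached as far as the arm can. A call with a gripper value outside its range is refused whole. The fingers move at their own pace and stop on an object; "grip_force" is the grip in N (left out, the last holds). Time passes only in rows, so rows that do not move let the fingers close. It gives the time, the measured TCP pose, the force and the opening at its end, in the units of the state.
- sense(): the state, without advancing time (a new reading comes with each control period).
- grab_frame(name): name is "scene" or "top"; returns a dict with "image" (384x512x3 uint8, red, green, blue), "camera_matrix" (3x3 intrinsics, pixels), "k1" (the pictures are not rectified: a ray, as slopes to the right and down, at radius r is drawn at 1 + k1 r^2 times it, then the intrinsics apply), "R" (3x3) and "t" (3): a world point X has camera coordinates R X + t. Camera axes: x right, y down, z forward; pixel columns grow to the right and rows downward; lengths in m; the calibration is good to about 2 mm. A picture is of the moment at which its call begins. There is no depth.
- sign_off(): hands the job in, once; it reports no verdict.
The state is a dict: "time_s": time; "joints": joint angles; "joint_vel": joint speeds; "tau": joint torques, N m; "position": TCP position; "tcp_rot": TCP orientation; "wrist_force": force on the tool from outside, world axes, zero at the start; "ft_torque": the same for the moment, N m; "opening": opening from 0.0 (shut) to 1.0 (fully open).
Only numpy, scipy, OpenCV 4.12 (cv2) and the standard library are available. Lean on these libraries where they do the work, as an engineer would, in place of code of your own. Each camera call takes 0.05 s, during which the arm holds its last target. There are 200 camera calls.

## Working session

There is one attempt and no reset: what is moved stays moved. The work goes in short steps, Python scripts to look and compute and a tool call to move; the robot and the scene stay as the last step left them, time stands still between calls to the robot, and variables do not carry over. Pictures are saved under pics/ and viewed, about 8 in all and at most 12, crops included, and the job is handed in when it is done.

Besides the shell and the picture viewer there is one more tool, called as name(argument=value, ...) on one line, values as JSON. move_arm: Moves the arm, as the interface text tells. Its arguments: {"type":"object","properties":{"rows":{"type":"array"},"grip_force":{"type":"number"}},"required":["rows"]}

```bash
mkdir -p pics; cat > h.py <<'E'
import numpy as np, cv2
from cell import sense, grab_frame, sign_off
def save(f,name,crop=None,s=1):
    im=f["image"][:,:,::-1]
    if crop: x0,y0,x1,y1=crop; im=im[y0:y1,x0:x1]
    if s!=1: im=cv2.resize(im,None,fx=s,fy=s,interpolation=cv2.INTER_CUBIC)
    cv2.imwrite("pics/"+name,im)
def ray(f,uv):
    K=f["camera_matrix"]; d=np.array([f["k1"],0,0,0,0],float)
    n=cv2.undistortPoints(np.array(uv,float).reshape(-1,1,2),K,d).reshape(-1,2)
    R=np.array(f["R"]); t=np.array(f["t"])
    return -R.T@t, np.c_[n,np.ones(len(n))]@R
def onz(f,uv,z):
    c,d=ray(f,uv); return c+d*((z-c[2])/d[:,2])[:,None]
def proj(f,X):
    d=np.array([f["k1"],0,0,0,0],float)
    return cv2.projectPoints(np.array(X,float).reshape(-1,1,3),cv2.Rodrigues(np.array(f["R"]))[0],np.array(f["t"]),f["camera_matrix"],d)[0].reshape(-1,2)
E
python3 - <<'E'
from h import *
for n in("top","scene"):
    f=grab_frame(n); save(f,n+"0.png",s=1.5); print(n,f["camera_matrix"].tolist(),f["k1"],(-np.array(f["R"]).T@f["t"]).round(3),np.array(f["R"]).round(3).tolist())
s=sense(); print(s["time_s"],s["position"],s["tcp_rot"],s["opening"])
E
```

```text
top [[446.93703428893764, 0.0, 257.9119934339495], [0.0, 446.93703428893764, 192.24428377697066], [0.0, 0.0, 1.0]] -0.05934521678464127 [ 0.42  -0.029  1.499] [[0.007, -1.0, -0.007], [-0.995, -0.007, -0.1], [0.1, 0.008, -0.995]]
scene [[493.18227143412696, 0.0, 262.3831644076253], [0.0, 493.18227143412696, 193.73468672041952], [0.0, 0.0, 1.0]] 0.038380968651012905 [1.155 0.355 1.032] [[-0.573, 0.82, 0.004], [0.669, 0.471, -0.575], [-0.473, -0.326, -0.818]]
0.1 [ 0.15820821 -0.55254397  0.40379329] [-2.50749380e+00  1.89045573e+00  1.78348502e-03] 1.0006804106978815
```

View pics/top0.png

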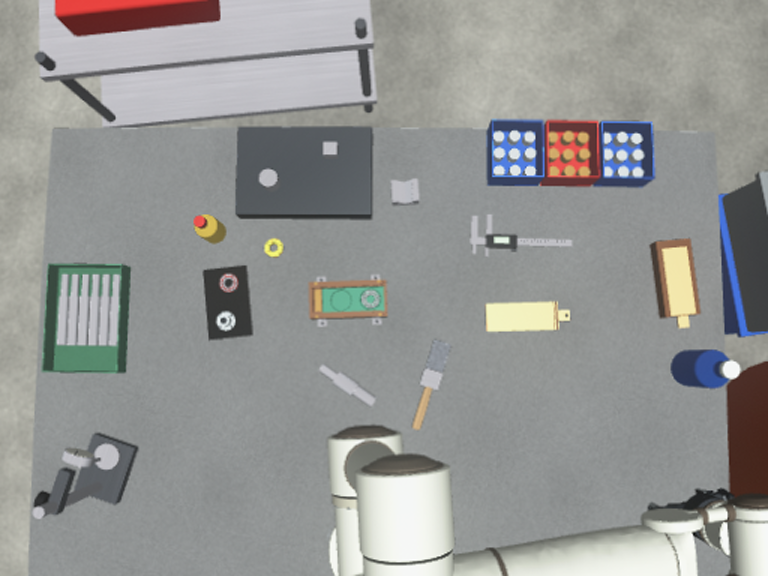

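View pics/scene0.png

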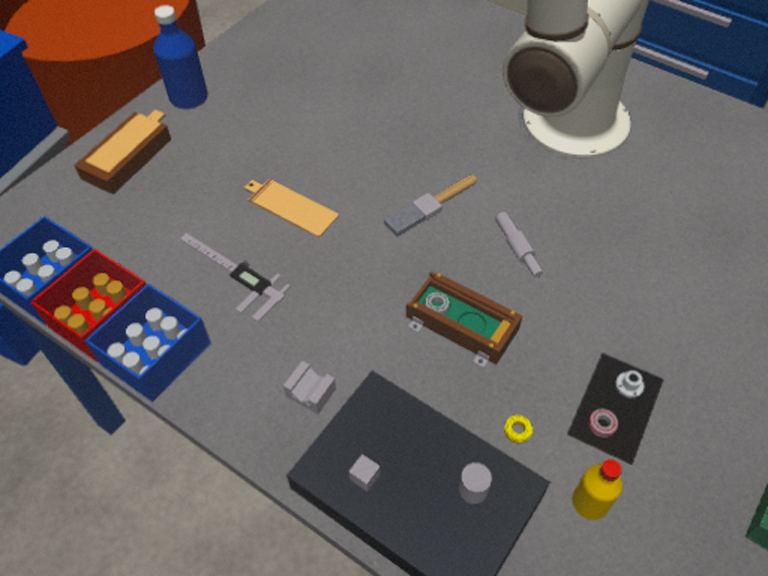

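Top view (1.5x): the case is at (348,300) with the go gauge at its right, the lid at (522,316) with its tab to the right, and the pad at (228,302). Ring candidates are the red-banded one at (229,283) on the pad, the go gauge at (371,299) in the case, and a yellow ring at (274,247). The one on the pad fits the description, and I'll confirm it in a crop.

```bash
python3 - <<'E'
from h import *
f=grab_frame("top"); g=grab_frame("scene")
a=cv2.resize(f["image"][170:232,130:262],None,fx=6,fy=6,interpolation=cv2.INTER_CUBIC)[:,:,::-1]
b=cv2.resize(g["image"][175:310,262:446],None,fx=4.3,fy=4.3,interpolation=cv2.INTER_CUBIC)[:,:,::-1]
cv2.imwrite("pics/a.png",a); cv2.imwrite("pics/b.png",b[:600,:])
def comps(fr,lo,hi,z,roi,name):
    h=cv2.cvtColor(fr["image"],cv2.COLOR_RGB2HSV); m=cv2.inRange(h,np.array(lo),np.array(hi))
    k=np.zeros_like(m); x0,y0,x1,y1=roi; k[y0:y1,x0:x1]=m[y0:y1,x0:x1]
    cs,_=cv2.findContours(k,cv2.RETR_EXTERNAL,cv2.CHAIN_APPROX_NONE)
    for c in sorted(cs,key=cv2.contourArea)[-3:]:
        if cv2.contourArea(c)<15: continue
        r=cv2.minAreaRect(onz(fr,c.reshape(-1,2),z)[:,:2].astype(np.float32)*1000)
        M=cv2.moments(c); uv=[M['m10']/M['m00'],M['m01']/M['m00']]
        print(name,cv2.contourArea(c),"px",np.round(uv,1),"cen",onz(fr,[uv],z)[0].round(4)[:2],"rect",np.round(r[0],1),np.round(r[1],1),round(r[2],1))
for nm,fr,L,C,P in(("top",f,(315,190,390,230),(200,180,262,220),(130,170,175,232)),("scene",g,(160,110,232,160),(262,175,355,245),(372,230,446,310))):
    comps(fr,(12,60,120),(35,255,255),.006,L,nm+" lid")
    comps(fr,(3,90,20),(30,255,255),.041,C,nm+" brown")
    comps(fr,(60,90,30),(95,255,255),.014,C,nm+" green")
    comps(fr,(0,0,0),(179,255,50),.003,P,nm+" pad")
    h=cv2.cvtColor(fr["image"],cv2.COLOR_RGB2HSV); x0,y0,x1,y1=P
    m=(((h[...,0]<10)|(h[...,0]>165))&(h[...,1]>60)&(h[...,2]>60)); ys,xs=np.nonzero(m[y0:y1,x0:x1])
    r=cv2.minAreaRect(onz(fr,np.c_[xs+x0,ys+y0],.019)[:,:2].astype(np.float32)*1000); print(nm,"red",len(xs),r)
E
```

```text
top lid 46.5 px [370.2 210.2] cen [ 0.5127 -0.3935] rect [ 513.5 -395.4] [60.7 16. ] 2.7
top brown 311.5 px [223.6 199.2] cen [0.5432 0.0953] rect [544.   68.6] [ 77.6 163.7] 2.2
top green 382.0 px [229.9 199. ] cen [0.5464 0.0766] rect [547.   60.3] [ 49.3 133.4] 3.0
top red 34 ((578.2852783203125, 335.11419677734375), (36.2172966003418, 39.21849060058594), 77.72400665283203)
scene lid 1075.5 px [194.  137.4] cen [ 0.5157 -0.3162] rect [ 515.9 -325.4] [ 66.8 188.6] 1.9
scene brown 2352.0 px [309.3 210.4] cen [0.5584 0.0806] rect [558.5  77. ] [101.6 173.4] 2.7
scene green 466.5 px [311.8 210.1] cen [0.5378 0.0777] rect [538.9  60.8] [ 38.3 134.9] 2.1
scene pad 2531.5 px [410.4 271.8] cen [0.5452 0.3474] rect [541.9 346.2] [156.2  96.4] 6.8
scene red 153 ((606.4193115234375, 353.3656005859375), (85.5774154663086, 41.62468338012695), 26.761741638183594)
```

View pics/a.png

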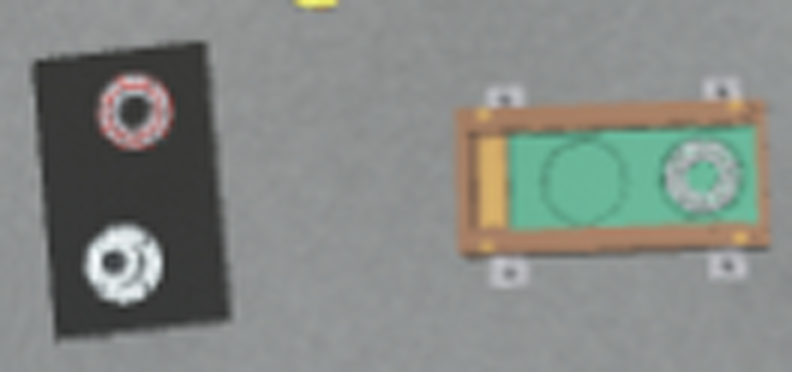

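View pics/b.png

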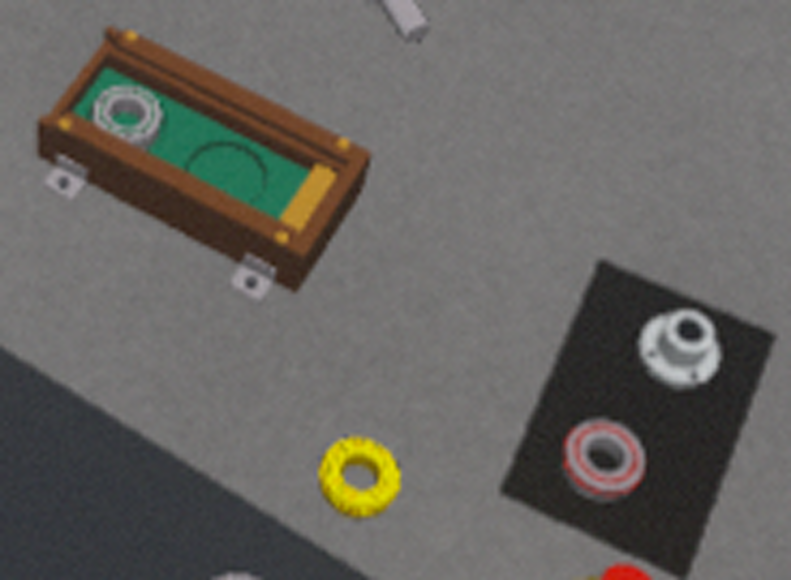

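The crop confirms the red-banded ring at (135,111) in crop a and (604,459) in crop b, next to the stepped flange. The yellow ring off the pad isn't meant. The empty well is at (585,182) in a and the go gauge at (702,176).

```bash
python3 - <<'E'
from h import *
f=grab_frame("top"); g=grab_frame("scene")
A=lambda p:(np.array(p,float)+.5)/6-.5+[130,170]
B=lambda p:(np.array(p,float)+.5)/4.3-.5+[262,175]
def both(n,a,b,z): print(n,"top",onz(f,A([a]),z)[0].round(4),"scene",onz(g,B([b]),z)[0].round(4))
both("nogo",(135,111),(604,456),.019); both("well",(585,182),(228,172),.014); both("go",(702,176),(128,111),.024)
P=onz(f,A([(484,114),(736,104),(740,238),(487,246)]),.041)[:,:2]; Q=onz(g,B([(282,237),(65,124),(131,36),(343,143)]),.041)[:,:2]
C=onz(f,A([(457,108),(764,98),(770,248),(460,257)]),.041)[:,:2]
for n,p in(("screw top",P),("screw scene",Q),("corners top",C)): print(n,p.mean(0).round(4),p.round(4).tolist())
for n,p in(("t",P),("s",Q)): 
    r=cv2.minAreaRect(p.astype(np.float32)*1000); print(n,r)
for nm,fr,R,bg in(("top",f,(310,190,395,230),None),("scene",g,(150,105,236,170),None)):
    im=fr["image"].astype(int); x0,y0,x1,y1=R; s=(im[...,0]-im[...,2])
    m=np.zeros(s.shape,np.uint8); m[y0:y1,x0:x1]=(s>45)[y0:y1,x0:x1]
    cs,_=cv2.findContours(m,cv2.RETR_EXTERNAL,cv2.CHAIN_APPROX_NONE); c=max(cs,key=cv2.contourArea)
    w=onz(fr,c.reshape(-1,2),.006)[:,:2]*1000
    r=cv2.minAreaRect(w.astype(np.float32)); print(nm,"lid",cv2.contourArea(c),r)
    # side edges
    y=w[:,1]; b=(y>-370)&(y<-245); mid=np.median(w[b,0])
    for sd in(1,-1):
        k=b&((w[:,0]-mid)*sd>15); q=np.polyfit(y[k],w[k,0],1); print("  edge",sd,"x at y=-312:",np.polyval(q,-312).round(1),"slope deg",np.degrees(q[0]).round(2))
    print("  front y",np.sort(y)[-5:].round(1),"tail",np.sort(y)[:5].round(1))
    t=y<-398; print("  tab x",w[t,0].min().round(1),w[t,0].max().round(1))
E
```

```text
nogo top [0.5808 0.3376 0.019 ] scene [0.5852 0.3417 0.019 ]
well top [0.5433 0.0859 0.014 ] scene [0.5451 0.0902 0.014 ]
go top [0.5462 0.0205 0.024 ] scene [0.5486 0.0241 0.024 ]
screw top [0.5448 0.0693] [[0.578, 0.1397], [0.5844, 0.0017], [0.511, -0.0011], [0.5057, 0.1367]]
screw scene [0.5471 0.0727] [[0.5802, 0.1431], [0.5867, 0.0055], [0.5137, 0.0024], [0.5078, 0.1398]]
corners top [0.5436 0.0687] [[0.5812, 0.1546], [0.5878, -0.0136], [0.5057, -0.0175], [0.4996, 0.1514]]
t ((545.0588989257812, 69.28227233886719), (73.43614196777344, 138.11679077148438), 2.2255098819732666)
s ((547.22021484375, 72.74221801757812), (73.05095672607422, 137.805419921875), 2.4487557411193848)
top lid 858.5 ((510.8735046386719, -330.07220458984375), (60.775238037109375, 186.74423217773438), 2.4237349033355713)Traceback (most recent call last):
  File "<stdin>", line 21, in <module>
    raise TypeError("expected non-empty vector for x")
TypeError: expected non-empty vector for x
```

move_arm(rows=[[[3.5,5,0,0,0,-6.8,0],[3.5,5,0,0,0,-6.8,0],[3.5,5,0,0,0,0,0],[3.5,5,0,0,0,0,0],[3,5.4,0,0,0,0,0],[3,5.4,0,0,0,0,0],[3,5.4,0,0,0,0,0],[3,5.4,0,0,0,0,0]]], grip_force=40)

```text
time_s: 1.3
position: [0.419, -0.1305, 0.4046]
tcp_rot: [-2.247, 2.194, -0.007]
wrist_force: [1.3, -0.7, -0.8]
opening: 0.998
```

move_arm(rows=[[[2.5,5.7,0,0,0,0,0],[2.5,5.7,0,0,0,0,0],[2.5,5.7,-1,0,0,0,0],[2.5,5.7,-1,0,0,0,0],[2.5,5.7,-1,0,0,0,0],[2,5.5,-2,0,0,0,0],[1.5,5,-2,0,0,0,0],[1,4,-2,0,0,0,0]]])

```text
time_s: 2.3
position: [0.5886, 0.3048, 0.3171]
tcp_rot: [-2.245, 2.186, -0.022]
wrist_force: [0.1, 0.1, -0.4]
opening: 0.999
```

move_arm(rows=[[[-0.5,2.5,-3,0,0,0.8,0],[0,1,-3,0,0,0,0],[0,0,-2,0,0,0,0.3],[0,0,0,0,0,0,0.3]]])

```text
time_s: 2.8
position: [0.5825, 0.3436, 0.2318]
tcp_rot: [-2.268, 2.167, -0.019]
wrist_force: [-0.1, 0.7, -0.7]
opening: 0.701
```

```bash
python3 - <<'E'
from h import *
from scipy.spatial.transform import Rotation as Ro
s=sense(); p=np.array(s["position"]); R=Ro.from_rotvec(s["tcp_rot"]).as_matrix(); print(p.round(4),np.array(s["tcp_rot"]).round(3),s["opening"])
g=grab_frame("scene"); f=grab_frame("top")
gp=p+R[:,2]*.155; tip=p+R[:,2]*.165
print("grasp scene",proj(g,[gp,tip+R[:,0]*.03,tip-R[:,0]*.03]).round(1).tolist())
print("oil",onz(g,[(393,340)],.0)[0].round(3), onz(g,[(610/1.5,467/1.5)],.13)[0].round(3))
u=proj(g,[tip])[0].astype(int); x0,y0=u[0]-75,u[1]-70
print(x0,y0); save(g,"c.png",(x0,y0,x0+150,y0+120),5)
E
```

```text
[0.5825 0.3436 0.2318] [-2.268  2.167 -0.019] 0.700808786778266
grasp scene [[409.1, 269.0], [394.9, 264.3], [421.2, 278.1]]
oil [0.71  0.385 0.   ] [0.701 0.378 0.13 ]
332 201
```

View pics/c.png

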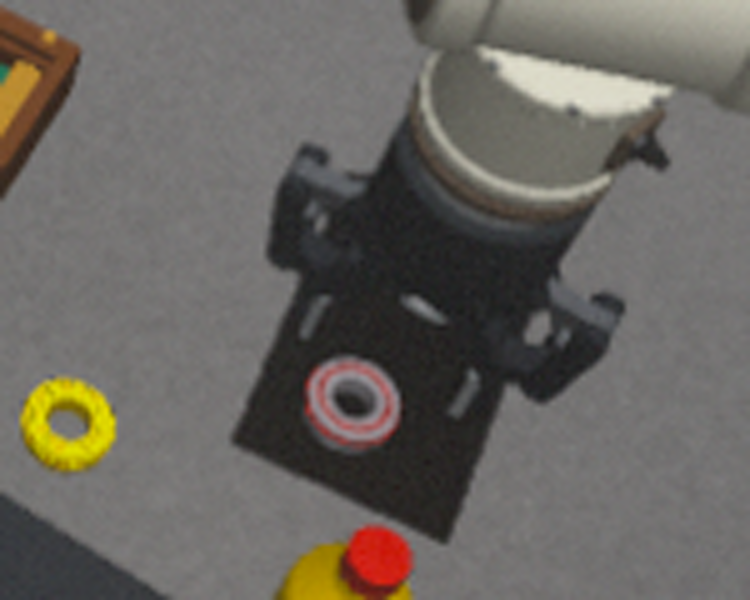

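Pads appear at (315,317) and (465,393) in the crop, with the midpoint about at the projected grasp point. The red ring is at (352,397) below, nearly centred. Going down.

move_arm(rows=[[[0,-0.4,-2,0.5,0.5,0,0.3],[0,0,-2,0,0,0,0.3],[0,0,-1.2,0,0,0,0.3],[0,0,-0.3,0,0,0,0.3],[0,0,0,0,0,0,0.3]]])

```text
time_s: 3.52
position: [0.5848, 0.3384, 0.1782]
tcp_rot: [-2.259, 2.164, -0.004]
wrist_force: [-0.4, 0.4, -0.7]
opening: 0.703
```

move_arm(rows=[[[-0.15,0.1,-0.1,0,0,0,0.3],[0,0,0,0,0,0,0.6],[0,0,0,0,0,0,0.7],[0,0,0,0,0,0,0.7],[0,0,0,0,0,0,0.7]]], grip_force=40)

```text
time_s: 4.15
position: [0.5836, 0.3399, 0.1787]
tcp_rot: [-2.258, 2.162, -0.006]
wrist_force: [0.5, -0.0, -0.7]
opening: 0.443
```

move_arm(rows=[[[0,0,2,0,0,0,0.7],[0,0,4,0,0,0,0.7],[-0.5,-3,1,0,0,0,0.7],[-0.8,-5,0,0,0,0,0.7],[-0.8,-5.5,0,0,0,0,0.7],[-0.8,-5.5,0,0,0,0,0.7],[-0.7,-4.5,0,0,0,0,0.7],[-0.3,-1.5,0,0,0,0,0.7]]])

```text
time_s: 5.15
position: [0.5444, 0.0846, 0.2626]
tcp_rot: [-2.254, 2.15, -0.022]
wrist_force: [0.1, -0.3, -0.8]
opening: 0.446
```

```bash
python3 - <<'E'
from h import *
s=sense(); print(np.array(s["position"]).round(4),np.array(s["tcp_rot"]).round(4),s["opening"])
g=grab_frame("scene"); save(g,"d.png",(265,140,415,260),5)
p=np.array(s["position"])
print("pred nogo top scene",proj(g,[p-[0,0,.1597]]).round(1)-[265,140])
E
```

```text
[0.5444 0.0846 0.2626] [-2.2539  2.1505 -0.022 ] 0.4456277342799736
pred nogo top scene [[51.2 52.4]]
```

View pics/d.png

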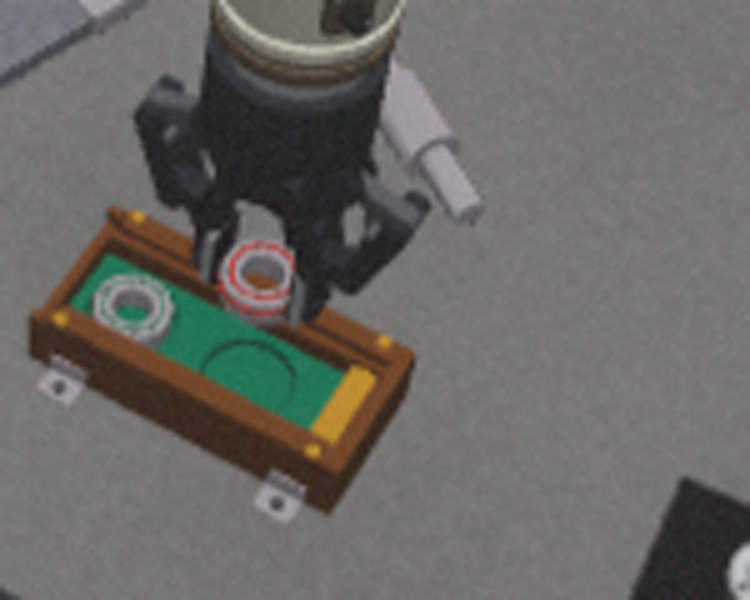

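```bash
python3 - <<'E'
from h import *
from scipy.spatial.transform import Rotation as Ro
s=sense(); g=grab_frame("scene"); p=np.array(s["position"]); R=Ro.from_rotvec(s["tcp_rot"]).as_matrix()
o=np.array([265,140]); D=lambda q:(np.array(q)+.5)/5-.5+o
ring=onz(g,D([(259,271)]),p[2]-.1597)[0]; well=onz(g,D([(249,373)]),.014)[0]; go=onz(g,D([(134,299)]),.024)[0]
print("ring seen",ring,"grasp",p+R[:,2]*.15,"well",well,"go",go,"diff",well-ring, "tool z",R[:,2],"yaw x",np.degrees(np.arctan2(R[1,0],R[0,0])))
print("tilt fix deg",np.degrees(np.cross(R[:,2],[0,0,-1])))
E
```

```text
ring seen [0.5474917  0.08700176 0.10290344] grasp [0.54875689 0.08532986 0.11266917] well [0.5443604  0.08912784 0.014     ] go [0.54596103 0.02240171 0.024     ] diff [-0.00313129  0.00212608 -0.08890344] tool z [ 0.02833774  0.00855909 -0.99956176] yaw x -87.29917656257032
tilt fix deg [-0.49039999  1.62363279  0.        ]
```

move_arm(rows=[[[0.14,0.35,-1,-0.5,1.6,0,0.7],[0,0,-1,0,0,0,0.7],[0,0,0,0,0,0,0.7],[0,0,0,0,0,0,0.7]]])

```text
time_s: 5.75
position: [0.5463, 0.0933, 0.2406]
tcp_rot: [2.278, -2.163, -0.004]
wrist_force: [0.3, 0.3, -1.5]
opening: 0.441
```

```bash
cat >> h.py <<'E'
from scipy.spatial.transform import Rotation as Ro
def tool():
    s=sense(); p=np.array(s["position"]); R=Ro.from_rotvec(s["tcp_rot"]).as_matrix()
    print("t",s["time_s"],"p",p.round(4),"yaw",np.degrees(np.arctan2(R[1,0],R[0,0])).round(2),"grasp",(p+R[:,2]*.155).round(4),"tiltfix",np.degrees(np.cross(R[:,2],[0,0,-1])).round(2),"F",np.round(s["wrist_force"],1),"T",np.round(s["ft_torque"],2),"open",round(s["opening"],3))
    return p,R
E
python3 - <<'E'
from h import *
p,R=tool(); g=grab_frame("scene")
im=g["image"].astype(int); m=np.zeros(im.shape[:2],np.uint8)
x0,y0,x1,y1=300,185,340,215
m[y0:y1,x0:x1]=((im[...,0]-im[...,1]>40)&(im[...,0]-im[...,2]>10)&(im[...,2]>60))[y0:y1,x0:x1]
ys,xs=np.nonzero(m); print(len(xs),xs.min(),xs.max(),ys.min(),ys.max())
save(g,"e.png",(265,160,385,256),6)
E
```

```text
t 5.75 p [0.5463 0.0933 0.2406] yaw -87.02 grasp [0.546  0.0935 0.0856] tiltfix [-0.08 -0.13 -0.  ] F [ 0.3  0.3 -1.5] T [ 0.02 -0.03  0.02] open 0.441
55 311 326 194 209
```

View pics/e.png

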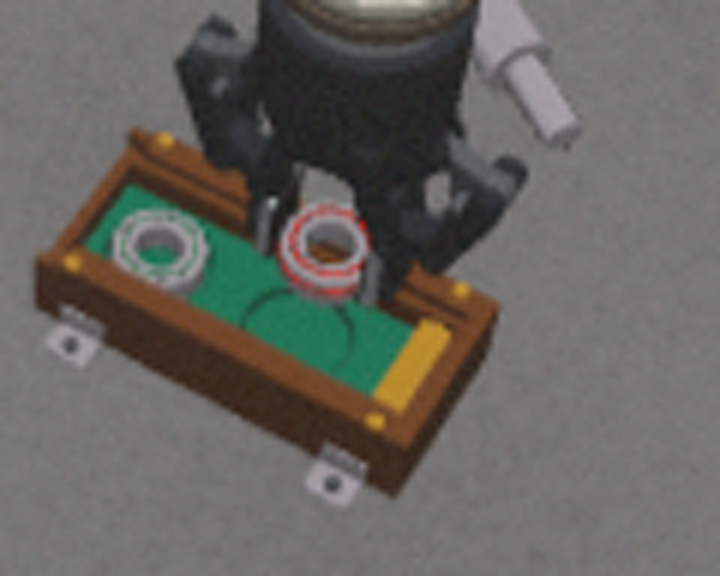

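move_arm(rows=[[[0,-0.55,-1.5,0,-0.1,-0.4,0.7],[0,0,-1.5,0,0,0,0.7],[0,0,-0.7,0,0,0,0.7],[0,0,0,0,0,0,0.7],[0,0,0,0,0,0,0.7]]])

```text
time_s: 6.42
position: [0.5459, 0.0871, 0.2004]
tcp_rot: [2.27, -2.172, -0.004]
wrist_force: [0.3, 0.3, -0.1]
opening: 0.445
```

```bash
python3 - <<'E'
from h import *
p,R=tool(); g=grab_frame("scene"); f=grab_frame("top")
a=cv2.resize(g["image"][175:245,275:355],None,fx=6,fy=6,interpolation=cv2.INTER_CUBIC)
print("ring(mm) pred px", (proj(g,[p-[0.0013,-.0017,.1597]])-[275,175])*6+2.5, "well px",(proj(g,[[.5444,.0891,.014]])-[275,175])*6+2.5)
cv2.imwrite("pics/f.png",a[:,:,::-1])
E
```

```text
t 6.425 p [0.5459 0.0871 0.2004] yaw -87.48 grasp [0.5456 0.0874 0.0454] tiltfix [-0.09 -0.1  -0.  ] F [ 0.3  0.3 -0.1] T [-0.05  0.03 -0.03] open 0.445
ring(mm) pred px [[244.03671979 201.78807845]] well px [[238.79095434 237.73374983]]
```

View pics/f.png

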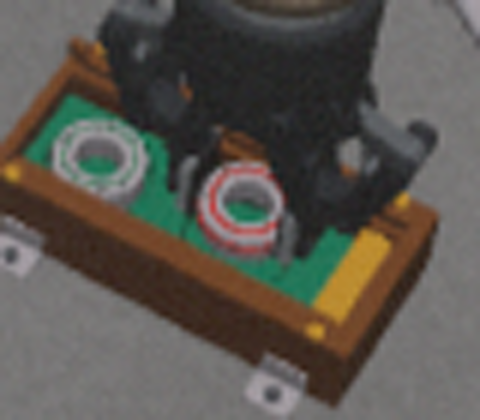

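move_arm(rows=[[[0,0,-0.6,0,0,0,0.7],[0,0,-0.5,0,0,0,0.7],[0,0,-0.3,0,0,0,0.7],[0,0,0,0,0,0,0.7]]])

```text
time_s: 7.02
position: [0.5465, 0.0872, 0.1865]
tcp_rot: [-2.269, 2.171, 0.0]
wrist_force: [1.7, -0.7, -1.1]
opening: 0.441
```

move_arm(rows=[[[0,0,-0.25,0,0,0,0.7],[0,0,-0.1,0,0,0,0.7],[0,0,0,0,0,0,0.7]]])

```text
time_s: 7.4
position: [0.5471, 0.0873, 0.1865]
tcp_rot: [-2.271, 2.171, 0.002]
wrist_force: [1.1, 0.1, -1.9]
opening: 0.447
```

move_arm(rows=[[[0,0,-0.4,0,0,0,0.7],[0,0,0,0,0,0,0.7]]])

```text
time_s: 7.65
position: [0.5482, 0.0874, 0.1869]
tcp_rot: [2.271, -2.17, -0.002]
wrist_force: [-0.1, 0.1, -1.2]
opening: 0.443
```

```bash
python3 - <<'E'
from h import *
p,R=tool()
E
```

```text
t 7.65 p [0.5482 0.0874 0.1869] yaw -87.39 grasp [0.5481 0.0875 0.0319] tiltfix [-0.03 -0.05 -0.  ] F [-0.1  0.1 -1.2] T [ 0.04 -0.02  0.01] open 0.443
```

move_arm(rows=[[[-0.1,0,0.05,0,0,0,0.7],[0,0,0,0,0,0,0.48],[0,0,0,0,0,0,0.46],[0,0,0,0,0,0,0.44],[0,0,0,0,0,0,0.44]]])

```text
time_s: 8.28
position: [0.547, 0.0874, 0.1865]
tcp_rot: [2.271, -2.17, -0.002]
wrist_force: [0.0, 0.8, -0.1]
opening: 0.56
```

```bash
python3 - <<'E'
from h import *
p,R=tool(); g=grab_frame("scene")
a=cv2.resize(g["image"][175:245,275:355],None,fx=6,fy=6,interpolation=cv2.INTER_CUBIC)
cv2.imwrite("pics/g.png",a[:,:,::-1])
print("expected ring top centre if in well",(proj(g,[[.5444,.0891,.024]])-[275,175])*6+2.5)
E
```

```text
t 8.275 p [0.547  0.0874 0.1865] yaw -87.4 grasp [0.5469 0.0875 0.0315] tiltfix [-0.04 -0.06 -0.  ] F [ 0.   0.8 -0.1] T [ 0.   -0.04  0.03] open 0.56
expected ring top centre if in well [[241.023272   224.40226837]]
```

View pics/g.png

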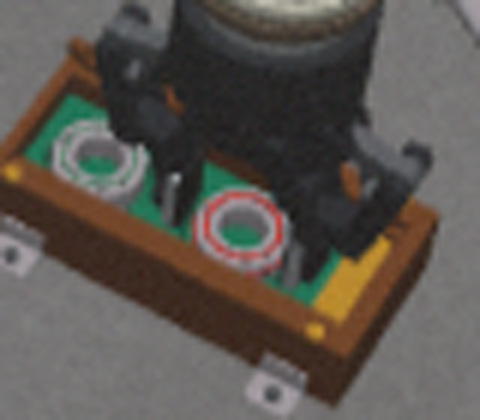

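Ring top is at (241,226) against (241,224) expected, so the gauge is seated flat and released. On to the lid.

move_arm(rows=[[[0,0,2,0,0,0,0.44],[0,0,4,0,0,0,0.44],[0,-2,3,0,0,10,0.2],[-0.3,-5,0,0,0,10,0],[-0.5,-5.5,0,0,0,10,0],[-0.5,-5.5,0,0,0,10,0],[-0.5,-5.5,0,0,0,10,0],[-0.5,-5.5,0,0,0,10,0]]])

```text
time_s: 9.32
position: [0.5232, -0.2015, 0.28]
tcp_rot: [3.058, -0.711, 0.007]
wrist_force: [0.6, 0.3, 0.5]
opening: 1.003
```

move_arm(rows=[[[-0.5,-5.5,0,0,0,10,0],[-0.5,-4.5,-1,0,0,10,0],[0,-3,-2,0,0,8,0],[0,0,0,0,0,0,0]]])

```text
time_s: 9.82
position: [0.5114, -0.34, 0.25]
tcp_rot: [3.138, 0.068, 0.011]
wrist_force: [0.4, 1.4, 0.0]
opening: 0.997
```

```bash
python3 - <<'E'
from h import *
p,R=tool()
E
```

```text
t 9.825 p [ 0.5114 -0.34    0.25  ] yaw 2.47 grasp [ 0.5126 -0.3404  0.095 ] tiltfix [0.17 0.42 0.  ] F [0.4 1.4 0. ] T [ 0.   -0.03 -0.  ] open 0.997
```

move_arm(rows=[[[0.25,-0.5,-3,0.2,0.4,-0.2,0.12],[0,0,-3,0,0,0,0.12],[0,0,-1,0,0,0,0.12],[0,0,0,0,0,0,0.12],[0,0,0,0,0,0,0.12]]])

```text
time_s: 10.45
position: [0.516, -0.3431, 0.1827]
tcp_rot: [3.139, 0.057, 0.007]
wrist_force: [0.4, 1.0, 1.1]
opening: 0.878
```

```bash
python3 - <<'E'
from h import *
p,R=tool(); g=grab_frame("scene")
x0,y0=np.round(proj(g,[p-[0,0,.16]])[0]).astype(int)-[55,45]; print(x0,y0)
save(g,"i.png",(x0,y0,x0+110,y0+90),6)
E
```

```text
t 10.45 p [ 0.516  -0.3431  0.1827] yaw 2.08 grasp [ 0.5167 -0.3435  0.0277] tiltfix [0.13 0.26 0.  ] F [0.4 1.  1.1] T [-0.03 -0.03  0.07] open 0.878
131 84
```

View pics/i.png

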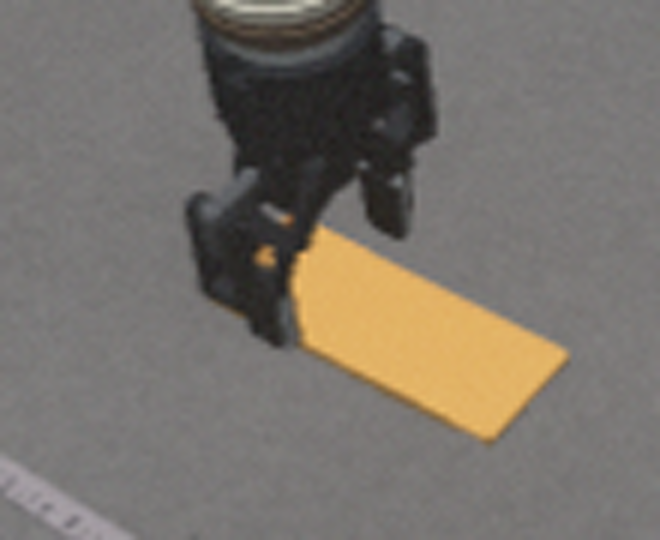

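move_arm(rows=[[[0,0,-0.6,0.1,0.2,0,0.17],[0,0,-0.3,0,0,0,0.17],[0,0,0,0,0,0,0.17]]])

```text
time_s: 10.88
position: [0.5166, -0.3436, 0.1751]
tcp_rot: [3.138, 0.057, 0.005]
wrist_force: [0.3, -0.7, -0.4]
opening: 0.83
```

```bash
python3 - <<'E'
from h import *
p,R=tool(); g=grab_frame("scene")
print(onz(g,(np.array([(567,353),(490,440),(528.5,396.5)])+.5)/6-.5+[131,84],.006).round(4))
E
```

```text
t 10.875 p [ 0.5166 -0.3436  0.1751] yaw 2.07 grasp [ 0.5171 -0.344   0.0201] tiltfix [0.16 0.18 0.  ] F [ 0.3 -0.7 -0.4] T [ 0.04 -0.    0.02] open 0.83
[[ 0.4809 -0.2352  0.006 ]
 [ 0.5414 -0.2322  0.006 ]
 [ 0.5115 -0.2337  0.006 ]]
```

move_arm(rows=[[[0,0,-0.25,0,0,0,0.17],[0,0,-0.2,0,0,0,0.17],[0,0,0,0,0,0,0.17]]])

```text
time_s: 11.3
position: [0.5166, -0.3437, 0.1704]
tcp_rot: [3.138, 0.056, 0.005]
wrist_force: [0.1, -0.1, -0.1]
opening: 0.828
```

move_arm(rows=[[[0,0,-0.15,0,0,0,0.17],[0,0,0,0,0,0,0.25],[0,0,0,0,0,0,0.35],[0,0,0,0,0,0,0.4],[0,0,0,0,0,0,0.4],[0,0,0,0,0,0,0.4]]], grip_force=50)

```text
time_s: 12.05
position: [0.5168, -0.344, 0.1694]
tcp_rot: [3.137, 0.057, 0.006]
wrist_force: [-0.6, 0.3, 1.7]
opening: 0.7
```

move_arm(rows=[[[0,0,1,0,0,0,0.4],[0,0,2,0,0,0,0.4],[0.5,2,2,0,0,0,0.4],[1,4,0,0,0,0,0.4],[1,4.5,0,0,0,0.2,0.4],[0.7,3.5,0,0,0,0,0.4],[0.3,1,0,0,0,0,0.4],[0,0,0,0,0,0,0.4]]])

```text
time_s: 13.05
position: [0.5538, -0.1918, 0.2309]
tcp_rot: [3.131, 0.059, 0.021]
wrist_force: [0.0, -0.6, -0.9]
opening: 0.697
```

```bash
python3 - <<'E'
from h import *
p,R=tool(); g=grab_frame("scene"); save(g,"j.png",(180,110,370,250),4.2)
E
```

```text
t 13.05 p [ 0.5538 -0.1918  0.2309] yaw 2.18 grasp [ 0.5558 -0.1934  0.076 ] tiltfix [0.58 0.76 0.  ] F [ 0.  -0.6 -0.9] T [-0.04 -0.01 -0.02] open 0.697
```

View pics/j.png

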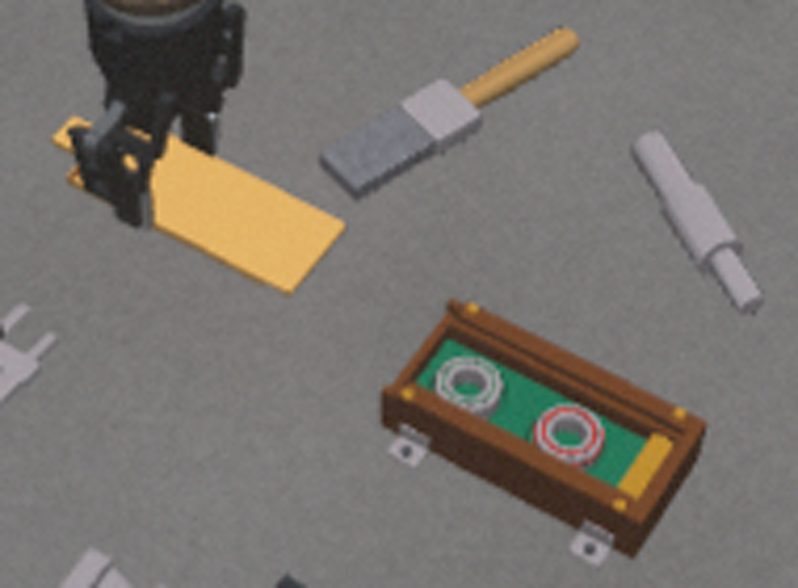

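The lid is held level with its front corners at (344,225) and (291,292), and both gauges are in their wells. I'll level it, lower it and measure alignment numerically.

move_arm(rows=[[[0,1.5,-1,0.6,0.8,0.1,0.4],[0,1.5,-1.2,0,0,0,0.4],[0,0,-0.7,0,0,0,0.4],[0,0,0,0,0,0,0.4]]])

```text
time_s: 13.6
position: [0.5527, -0.1623, 0.199]
tcp_rot: [-3.139, -0.057, 0.005]
wrist_force: [-0.7, 0.4, -1.7]
opening: 0.701
```

```bash
cat > lid.py <<'E'
from h import *
def lid(z,ylo,yhi,thr=45):
    for nm in("top","scene"):
        fr=grab_frame(nm); im=fr["image"].astype(int)
        h=cv2.cvtColor(fr["image"],cv2.COLOR_RGB2HSV)
        m=((im[...,0]-im[...,2]>thr)&(im[...,1]>120)).astype(np.uint8)
        cs,_=cv2.findContours(m,cv2.RETR_EXTERNAL,cv2.CHAIN_APPROX_NONE)
        for c in cs:
            if cv2.contourArea(c)<60: continue
            w=onz(fr,c.reshape(-1,2),z)[:,:2]*1000
            if not(400<w[:,0].mean()<640 and -450<w[:,1].mean()<180): continue
            r=cv2.minAreaRect(w.astype(np.float32)); print(nm,cv2.contourArea(c),"rect",np.round(r[0],1),np.round(r[1],1),round(r[2],1),"y",w[:,1].min().round(1),w[:,1].max().round(1))
            k=(w[:,1]>ylo)&(w[:,1]<yhi)
            if k.sum()<8: continue
            q=w[k]; mid=(q[:,0].max()+q[:,0].min())/2; res=[]
            for sd in(1,-1):
                e=q[(q[:,0]-mid)*sd>18]
                if len(e)>3:
                    a=np.polyfit(e[:,1],e[:,0],1); yy=(ylo+yhi)/2; res.append(np.polyval(a,yy)); print("  edge",sd,"x",res[-1].round(1),"@y",yy,"yaw",(90-np.degrees(a[0])).round(1))
            if len(res)==2: print("  centre",np.mean(res).round(1),"width",(res[0]-res[1]).round(1))
E
python3 - <<'E'
from lid import *
p,R=tool(); lid(p[2]-.1694+.006, p[1]*1000+35, p[1]*1000+95)
E
```

```text
t 13.6 p [ 0.5527 -0.1623  0.199 ] yaw 2.07 grasp [ 0.5522 -0.1621  0.044 ] tiltfix [-0.09 -0.2  -0.  ] F [-0.7  0.4 -1.7] T [-0.02  0.   -0.01] open 0.701
top 71.0 rect [ 537.8 -130.7] [36.2 36.2] 0.4 y -148.8 -112.7
top 172.5 rect [545.7 -78.3] [59.3 49.4] 0.4 y -102.8 -53.4
  edge 1 x 573.1 @y -97.33149746341684 yaw 82.9
  edge -1 x 544.6 @y -97.33149746341684 yaw 152.4
  centre 558.8 width 28.4
top 240.0 rect [545.4  69.9] [ 77.6 167.6] 1.7 y -14.4 154.3
scene 65.0 rect [545.6 140.4] [42.7 12.5] 2.2 y 133.8 147.4
scene 849.5 rect [ 550.7 -114.5] [ 63.9 127.4] 1.9 y -179.2 -50.3
  edge 1 x 580.3 @y -97.33149746341684 yaw 92.8
  edge -1 x 519.7 @y -97.33149746341684 yaw 92.7
  centre 550.0 width 60.6
```

move_arm(rows=[[[0.35,1.5,0,-0.1,-0.2,0.15,0.4],[-0.05,1.2,0,0,0,0,0.4],[0,0,0,0,0,0,0.4]]])

```text
time_s: 14.08
position: [0.5567, -0.1341, 0.2008]
tcp_rot: [3.139, 0.06, 0.005]
wrist_force: [0.0, 0.7, -1.1]
opening: 0.705
```

```bash
python3 - <<'E'
from lid import *
p,R=tool(); lid(p[2]-.1694+.006, p[1]*1000+50, p[1]*1000+95)
E
```

```text
t 14.075 p [ 0.5567 -0.1341  0.2008] yaw 2.19 grasp [ 0.5572 -0.1343  0.0458] tiltfix [0.09 0.19 0.  ] F [ 0.   0.7 -1.1] T [-0.06  0.01  0.01] open 0.705
top 74.0 rect [540.7 -99.4] [36.2 39.4] 0.4 y -119.1 -79.8
top 142.0 rect [550.3 -47. ] [56.  39.5] 0.4 y -66.6 -27.1
  edge 1 x 575.8 @y -61.55507267955289 yaw 79.6
  edge -1 x 549.7 @y -61.55507267955289 yaw 168.8
  centre 562.7 width 26.1
top 246.0 rect [545.2  69.8] [ 77.5 167.4] 1.7 y -14.4 154.1
scene 65.0 rect [546.8 140.8] [42.6 12.5] 2.2 y 134.2 147.8
scene 859.5 rect [555.7 -85.9] [ 63.1 124.8] 1.8 y -149.2 -23.0
  edge 1 x 585.3 @y -61.55507267955289 yaw 92.3
  edge -1 x 524.6 @y -61.55507267955289 yaw 93.2
  centre 555.0 width 60.7
```

move_arm(rows=[[[-0.25,0.8,-0.15,0.1,0.2,0.1,0.4],[-0.03,0.8,-0.1,0,0,0,0.4],[0,0,0,0,0,0,0.4]]])

```text
time_s: 14.55
position: [0.5537, -0.1181, 0.1982]
tcp_rot: [3.141, 0.061, -0.0]
wrist_force: [-0.2, 0.6, -1.1]
opening: 0.7
```

```bash
python3 - <<'E'
from lid import *
p,R=tool(); lid(p[2]-.1694+.006, p[1]*1000+50, p[1]*1000+95)
E
```

```text
t 14.55 p [ 0.5537 -0.1181  0.1982] yaw 2.22 grasp [ 0.5537 -0.1181  0.0432] tiltfix [ 0.01 -0.01  0.  ] F [-0.2  0.6 -1.1] T [-0.05  0.02  0.03] open 0.7
top 76.5 rect [537.5 -83.1] [36.2 39.4] 0.4 y -102.9 -63.5
top 385.5 rect [546.   51.5] [ 77.7 204.8] 1.7 y -50.1 154.4
  edge 1 x 572.5 @y -45.61564941666913 yaw 80.7
  edge -1 x 562.4 @y -45.61564941666913 yaw 205.8
  centre 567.4 width 10.2
scene 64.0 rect [545.2 140.3] [42.7 12.5] 2.2 y 133.6 147.2
scene 853.0 rect [552.3 -69.2] [ 63.2 123.5] 2.1 y -132.0 -6.9
  edge 1 x 581.6 @y -45.61564941666913 yaw 93.9
  edge -1 x 520.8 @y -45.61564941666913 yaw 93.1
  centre 551.2 width 60.8
```

move_arm(rows=[[[0,0.6,0,0,0,0.05,0.4],[-0.03,0.6,0,0,0,0,0.4],[-0.03,0.6,0,0,0,0,0.4]]])

```text
time_s: 15.02
position: [0.5534, -0.1002, 0.1986]
tcp_rot: [3.14, 0.06, 0.001]
wrist_force: [-0.0, 0.7, -0.8]
opening: 0.706
```

move_arm(rows=[[[-0.03,0.8,-0.02,0,0,0,0.4],[-0.03,0.8,0,0,0,0,0.4],[-0.03,0.8,0,0,0,0,0.4],[-0.03,0.8,0,0,0,0,0.4]]])

```text
time_s: 15.52
position: [0.552, -0.0656, 0.1984]
tcp_rot: [3.141, 0.06, 0.001]
wrist_force: [0.1, -0.4, -0.6]
opening: 0.703
```

```bash
python3 - <<'E'
from lid import *
p,R=tool(); lid(.034, p[1]*1000-60, p[1]*1000+95)
E
```

```text
t 15.525 p [ 0.552  -0.0656  0.1984] yaw 2.21 grasp [ 0.5521 -0.0657  0.0434] tiltfix [0.03 0.04 0.  ] F [ 0.1 -0.4 -0.6] T [ 0.01  0.02 -0.01] open 0.703
top 95.0 rect [528.9 -22.5] [39.5 49.2] 0.4 y -47.1 2.0
  edge -1 x 509.4 @y -48.133013570981575 yaw 90.4
top 881.5 rect [544.7  82.9] [ 79.1 142. ] 1.1 y 12.4 154.5
  edge 1 x 563.2 @y -48.133013570981575 yaw 73.0
  edge -1 x 607.9 @y -48.133013570981575 yaw 146.8
  centre 585.5 width -44.8
scene 65.0 rect [544.7 140.1] [42.8 12.5] 2.2 y 133.5 147.0
scene 806.0 rect [549.2 -13.1] [ 63.3 117.6] 3.7 y -73.7 46.6
  edge 1 x 578.9 @y -48.133013570981575 yaw 94.1
  edge -1 x 522.4 @y -48.133013570981575 yaw 92.3
  centre 550.6 width 56.5
scene 63.5 rect [ 559.4 -127.7] [52.2 27.7] 2.8 y -141.8 -112.7
  edge 1 x 679.5 @y -48.133013570981575 yaw 4.2
  edge -1 x 668.9 @y -48.133013570981575 yaw -21.6
  centre 674.2 width 10.5
```

move_arm(rows=[[[-0.03,0.8,0,0,0,0,0.4],[-0.03,0.8,0,0,0,0,0.4],[-0.02,0.6,0,0,0,0,0.4],[0,0,0,0,0,0,0.4]]])

```text
time_s: 16.12
position: [0.5511, -0.0419, 0.1983]
tcp_rot: [3.141, 0.062, 0.001]
wrist_force: [-0.8, 0.4, 0.2]
opening: 0.703
```

```bash
python3 - <<'E'
from lid import *
p,R=tool()
E
```

```text
t 16.125 p [ 0.5511 -0.0419  0.1983] yaw 2.26 grasp [ 0.5511 -0.0419  0.0433] tiltfix [0.02 0.03 0.  ] F [-0.8  0.4  0.2] T [-0.01 -0.   -0.05] open 0.703
```

move_arm(rows=[[[0,0,-0.05,0,0,0,0.3],[0,0,0,0,0,0,0.15],[0,0,0,0,0,0,0.1],[0,0,0,0,0,0,0.1],[0,0,0,0,0,0,0.1],[0,0,3,0,0,0,0.1],[0,0,2,0,0,0,0.1],[0,-2,0,0,0,0,0.3]]])

```text
time_s: 17.12
position: [0.5511, -0.0624, 0.249]
tcp_rot: [3.14, 0.063, 0.001]
wrist_force: [0.6, 0.5, 0.3]
opening: 0.712
```

```bash
python3 - <<'E'
from lid import *
p,R=tool(); lid(.034, -100,-30)
E
```

```text
t 17.125 p [ 0.5511 -0.0624  0.249 ] yaw 2.32 grasp [ 0.5512 -0.0624  0.094 ] tiltfix [0.03 0.02 0.  ] F [0.6 0.5 0.3] T [-0.04 -0.01  0.02] open 0.712
top 121.5 rect [530.6 -20.8] [42.8 52.5] 0.4 y -47.1 5.4
top 833.5 rect [544.6  86.2] [ 79.  135.5] 1.1 y 19.1 154.5
scene 65.0 rect [544.7 140.1] [42.8 12.5] 2.2 y 133.5 147.0
scene 1112.0 rect [550.5 -24.5] [ 62.2 185.1] 3.7 y -116.1 68.6
  edge 1 x 581.3 @y -65.0 yaw 85.0
  edge -1 x 524.2 @y -65.0 yaw 97.6
  centre 552.7 width 57.1
```

move_arm(rows=[[[0.1,-3,0,0,0,0,0.45],[0.1,-2,0,0,0,0,0.45],[0,0,-2,0,0,0,0.45],[0,0,-2,0,0,0,0.45],[0,0,-0.5,0,0,0,0.45],[0,0,0,0,0,0,0.45]]])

```text
time_s: 17.98
position: [0.5509, -0.1177, 0.197]
tcp_rot: [-3.137, -0.05, 0.013]
wrist_force: [-0.5, 0.8, 0.5]
opening: 0.55
```

```bash
python3 - <<'E'
from lid import *
p,R=tool(); g=grab_frame("scene"); u=proj(g,[p-[0,0,.15]])[0].astype(int); save(g,"k.png",(u[0]-50,u[1]-50,u[0]+60,u[1]+50),6)
E
```

```text
t 17.975 p [ 0.5509 -0.1177  0.197 ] yaw 1.84 grasp [ 0.5496 -0.1171  0.042 ] tiltfix [-0.21 -0.48 -0.  ] F [-0.5  0.8  0.5] T [-0.03 -0.02 -0.  ] open 0.55
```

View pics/k.png

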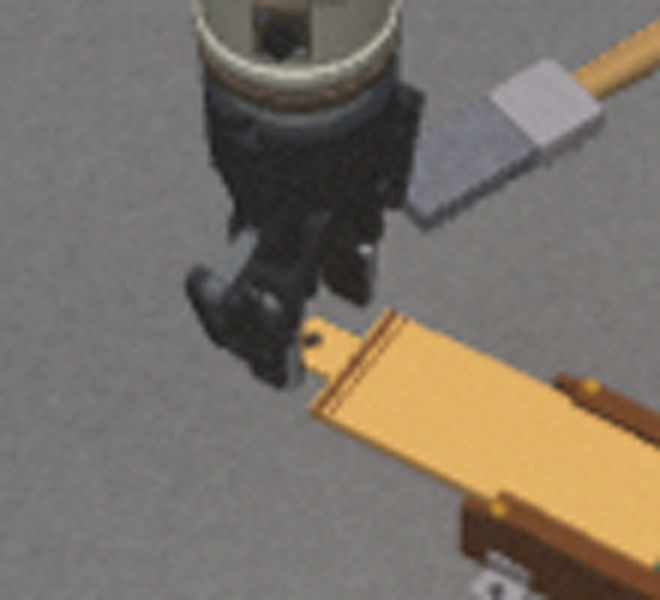

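The lid is in the grooves and level, and the fingers straddle the tab end slightly too far back. I'll correct that and grip.

move_arm(rows=[[[0.25,0.55,-0.5,-0.2,-0.5,0.4,0.45],[0,0,-0.5,0,0,0,0.45],[0,0,0,0,0,0,0.45],[0,0,0,0,0,0,0.45]]])

```text
time_s: 18.52
position: [0.5544, -0.1117, 0.1882]
tcp_rot: [3.14, 0.063, 0.006]
wrist_force: [-0.4, -0.9, -0.2]
opening: 0.548
```

```bash
python3 - <<'E'
from lid import *
p,R=tool()
E
```

```text
t 18.525 p [ 0.5544 -0.1117  0.1882] yaw 2.31 grasp [ 0.555  -0.1119  0.0333] tiltfix [0.08 0.23 0.  ] F [-0.4 -0.9 -0.2] T [0.01 0.02 0.04] open 0.548
```

move_arm(rows=[[[-0.1,0,-0.1,0,0.2,0,0.45],[0,0,0,0,0,0,0.6],[0,0,0,0,0,0,0.75],[0,0,0,0,0,0,0.9],[0,0,0,0,0,0,0.9],[0,0,0,0,0,0,0.9]]], grip_force=80)

```text
time_s: 19.27
position: [0.5535, -0.1118, 0.1878]
tcp_rot: [3.139, 0.063, 0.001]
wrist_force: [-0.2, 0.0, -0.5]
opening: 0.254
```

```bash
python3 - <<'E'
from lid import *
p,R=tool(); lid(.034, -80,-30)
E
```

```text
t 19.275 p [ 0.5535 -0.1118  0.1878] yaw 2.3 grasp [ 0.5536 -0.1121  0.0328] tiltfix [0.09 0.05 0.  ] F [-0.2  0.  -0.5] T [ 0.07  0.   -0.03] open 0.254
top 73.5 rect [535.9 -75. ] [33.  36.1] 0.4 y -93.1 -56.9
top 1228.5 rect [545.5  56.3] [ 78.7 195.4] 2.4 y -40.3 154.5
scene 65.0 rect [544.7 140.1] [42.8 12.5] 2.2 y 133.5 147.0
scene 1161.0 rect [550.9 -20.3] [ 62.5 177. ] 2.9 y -109.1 68.6
  edge 1 x 583.0 @y -55.0 yaw 93.6
  edge -1 x 522.0 @y -55.0 yaw 92.8
  centre 552.5 width 60.9
```

move_arm(rows=[[[-0.03,0.8,0,0,0,0,0.9],[-0.03,0.8,0,0,0,0,0.9],[-0.03,0.8,0,0,0,0,0.9],[-0.03,0.8,0,0,0,0,0.9]]])

```text
time_s: 19.88
position: [0.5532, -0.0794, 0.1891]
tcp_rot: [3.135, 0.063, 0.007]
wrist_force: [-0.0, -3.4, 2.2]
opening: 0.254
```

move_arm(rows=[[[-0.03,0.8,0,0,0,0,0.9],[-0.03,0.8,0,0,0,0,0.9],[-0.03,0.8,0,0,0,0,0.9]]])

```text
time_s: 20.25
position: [0.5526, -0.0538, 0.1898]
tcp_rot: [3.134, 0.064, 0.008]
wrist_force: [-0.5, -9.7, 4.8]
opening: 0.255
```

```bash
python3 - <<'E'
from lid import *
p,R=tool(); lid(.034, -80,-10)
E
```

```text
t 20.25 p [ 0.5526 -0.0538  0.1898] yaw 2.35 grasp [ 0.5534 -0.0549  0.0348] tiltfix [0.39 0.31 0.  ] F [-0.5 -9.7  4.8] T [-1.74  0.13 -0.05] open 0.255
top 103.0 rect [527.2 -12.6] [36.2 49.3] 0.4 y -37.3 12.0
top 791.0 rect [544.5  91.1] [ 79.1 125.6] 1.1 y 28.9 154.5
scene 65.0 rect [544.7 140.1] [42.8 12.5] 2.2 y 133.5 147.0
scene 1139.5 rect [550.9  38.2] [ 63.2 175.8] 1.9 y -49.8 126.5
  edge 1 x 566.8 @y -45.0 yaw 57.8
  edge -1 x 531.9 @y -45.0 yaw 108.8
  centre 549.3 width 34.9
```

move_arm(rows=[[[-0.1,0,-0.15,0.4,0,0,0.9],[0,0,0,0,0,0,0.9]]])

```text
time_s: 20.6
position: [0.5524, -0.0537, 0.1901]
tcp_rot: [3.139, 0.067, 0.012]
wrist_force: [-0.9, -2.8, 1.1]
opening: 0.252
```

```bash
python3 - <<'E'
from lid import *
p,R=tool()
E
```

```text
t 20.6 p [ 0.5524 -0.0537  0.1901] yaw 2.45 grasp [ 0.5536 -0.054   0.0351] tiltfix [0.12 0.43 0.  ] F [-0.9 -2.8  1.1] T [-0.54  0.2   0.01] open 0.252
```

move_arm(rows=[[[0,0,0,0,0,0,0.6],[0,0,-0.15,0.1,0.4,-0.1,0.6],[-0.1,0,-0.05,0,0,0,0.6],[0,0,0,0,0,0,0.6],[0,0,0,0,0,0,0.9],[0,0,0,0,0,0,0.9],[0,0,0,0,0,0,0.9]]])

```text
time_s: 21.48
position: [0.5502, -0.0514, 0.1859]
tcp_rot: [-3.136, -0.063, 0.005]
wrist_force: [0.5, 0.4, -0.8]
opening: 0.263
```

```bash
python3 - <<'E'
from lid import *
p,R=tool(); lid(.034,-80,-10)
E
```

```text
t 21.475 p [ 0.5502 -0.0514  0.1859] yaw 2.29 grasp [ 0.5497 -0.0507  0.0309] tiltfix [-0.27 -0.18 -0.  ] F [ 0.5  0.4 -0.8] T [ 0.03 -0.05 -0.08] open 0.263
top 94.5 rect [527.2 -11. ] [36.2 46. ] 0.4 y -34.0 12.0
top 786.5 rect [544.5  91.2] [ 79.1 125.5] 1.1 y 28.9 154.5
scene 65.0 rect [544.7 140.1] [42.8 12.5] 2.2 y 133.5 147.0
scene 1108.0 rect [546.9  49.1] [ 62.9 156.1] 2.3 y -30.1 127.4
  edge 1 x 567.6 @y -45.0 yaw 67.1
  edge -1 x 528.2 @y -45.0 yaw 108.7
  centre 547.9 width 39.4
```

move_arm(rows=[[[-0.03,0.6,0,0,0,0,0.9],[-0.03,0.6,0,0,0,0,0.9]]], grip_force=110)

```text
time_s: 21.82
position: [0.5498, -0.0395, 0.1861]
tcp_rot: [-3.137, -0.062, 0.003]
wrist_force: [0.7, -3.1, 0.5]
opening: 0.247
```

```bash
python3 - <<'E'
from lid import *
p,R=tool(); lid(.034,-80,-10)
E
```

```text
t 21.825 p [ 0.5498 -0.0395  0.1861] yaw 2.26 grasp [ 0.5495 -0.0389  0.0311] tiltfix [-0.2  -0.12 -0.  ] F [ 0.7 -3.1  0.5] T [-0.55 -0.1  -0.04] open 0.247
top 104.0 rect [525.5   2.2] [32.9 52.6] 0.4 y -24.2 28.4
top 693.0 rect [544.4  97.7] [ 79.1 112.3] 1.1 y 42.1 154.5
scene 1161.0 rect [543.3  56.5] [ 61.4 179.4] 4.7 y -33.7 147.0
  edge 1 x 560.5 @y -45.0 yaw 62.6
  edge -1 x 534.0 @y -45.0 yaw 108.1
  centre 547.2 width 26.5
```

move_arm(rows=[[[-0.03,0.5,0,0,0,0,0.9],[-0.03,0.5,0,0,0,0,0.9],[-0.02,0.5,0,0,0,0,0.9]]])

```text
time_s: 22.3
position: [0.5503, -0.0265, 0.1874]
tcp_rot: [3.135, 0.067, 0.004]
wrist_force: [2.2, -28.7, 0.6]
opening: 0.251
```

```bash
python3 - <<'E'
from lid import *
p,R=tool()
E
```

```text
t 22.3 p [ 0.5503 -0.0265  0.1874] yaw 2.46 grasp [ 0.5507 -0.0274  0.0324] tiltfix [0.33 0.14 0.  ] F [  2.2 -28.7   0.6] T [-4.45 -0.3   0.24] open 0.251
```

move_arm(rows=[[[-0.02,0.4,0,0,0,0,0.9],[0,0.3,0,0,0,0,0.9]]])

```text
time_s: 22.55
position: [0.5509, -0.0245, 0.1884]
tcp_rot: [3.121, 0.074, 0.006]
wrist_force: [-0.3, -14.1, -4.5]
opening: 0.252
```

```bash
python3 - <<'E'
from lid import *
p,R=tool()
E
```

```text
t 22.55 p [ 0.5509 -0.0245  0.1884] yaw 2.7 grasp [ 0.5516 -0.0276  0.0334] tiltfix [1.14 0.25 0.  ] F [ -0.3 -14.1  -4.5] T [-2.    0.21  0.21] open 0.252
```

move_arm(rows=[[[0,-0.2,0,0.8,0.2,-0.3,0.9],[0,0,0,0,0,0,0.5],[0,0,0,0,0,0,0.45],[0,-0.5,3,0,0,0,0.45],[0,-2.5,3,0,0,0,0.7],[0,-1.5,0,0,0,0,1],[0,0,0,0,0,0,1]]])

```text
time_s: 23.42
position: [0.5487, -0.0697, 0.2471]
tcp_rot: [3.138, 0.069, -0.01]
wrist_force: [-0.5, 0.5, -0.2]
opening: -0.0
```

```bash
python3 - <<'E'
from lid import *
p,R=tool(); lid(.034,-80,-10)
g=grab_frame("scene"); im=g["image"].astype(int)
# profile along case axis at offsets: lateral 0 (tab) and +/-20 (plate shoulder), +/-36 (side wall top z=.041)
d=np.array([-.040,.999]); n=np.array([.999,.040]); o=np.array([.5459,.0727])
for lat,z in((0,.034),(22,.034),(-22,.034),(35.5,.041),(-35.5,.041)):
    xs=np.arange(-122,-70,2.5); P=np.array([[*(o+d*x/1000+n*lat/1000),z] for x in xs]); u=proj(g,P)
    v=cv2.remap(g["image"],u[:,0].astype(np.float32),u[:,1].astype(np.float32),cv2.INTER_LINEAR).reshape(-1,3).astype(int)
    print(lat,[(float(x),int(a[0]-a[2]),int(a.sum()//3)) for x,a in zip(xs,v)])
E
```

```text
t 23.425 p [ 0.5487 -0.0697  0.2471] yaw 2.52 grasp [ 0.5477 -0.0701  0.0921] tiltfix [ 0.14 -0.38  0.  ] F [-0.5  0.5 -0.2] T [ 0.06  0.02 -0.01] open -0.0
top 902.5 rect [544.7  81.2] [ 79.1 145.3] 1.1 y 9.2 154.5
scene 1206.0 rect [545.8  55.1] [ 58.7 186.4] 3.7 y -38.1 148.4
  edge 1 x 493.2 @y -45.0 yaw -48.1
  edge -1 x 528.2 @y -45.0 yaw 92.1
  centre 510.7 width -35.0
0 [(-122.0, 4, 120), (-119.5, 4, 119), (-117.0, 3, 118), (-114.5, 5, 118), (-112.0, 23, 121), (-109.5, 94, 155), (-107.0, 68, 115), (-104.5, 27, 72), (-102.0, 36, 80), (-99.5, 74, 120), (-97.0, 122, 166), (-94.5, 125, 167), (-92.0, 123, 168), (-89.5, 122, 169), (-87.0, 121, 166), (-84.5, 110, 142), (-82.0, 86, 103), (-79.5, 100, 116), (-77.0, 109, 137), (-74.5, 115, 142), (-72.0, 122, 163)]
22 [(-122.0, 3, 114), (-119.5, 3, 116), (-117.0, 3, 117), (-114.5, 2, 119), (-112.0, 4, 118), (-109.5, 3, 121), (-107.0, 3, 121), (-104.5, 4, 118), (-102.0, 4, 117), (-99.5, 5, 117), (-97.0, 4, 118), (-94.5, 5, 120), (-92.0, 4, 118), (-89.5, 5, 120), (-87.0, 23, 126), (-84.5, 75, 129), (-82.0, 83, 99), (-79.5, 97, 117), (-77.
[... 489 characters left out ...]
0), (-114.5, 3, 117), (-112.0, 3, 117), (-109.5, 2, 117), (-107.0, 3, 116), (-104.5, 3, 119), (-102.0, 4, 121), (-99.5, 4, 120), (-97.0, 3, 118), (-94.5, 2, 118), (-92.0, 3, 119), (-89.5, 2, 120), (-87.0, 2, 118), (-84.5, 27, 127), (-82.0, 75, 129), (-79.5, 81, 105), (-77.0, 91, 117), (-74.5, 100, 117), (-72.0, 107, 101)]
-35.5 [(-122.0, 5, 115), (-119.5, 5, 114), (-117.0, 4, 117), (-114.5, 5, 113), (-112.0, 4, 115), (-109.5, 4, 117), (-107.0, 3, 119), (-104.5, 6, 115), (-102.0, 6, 116), (-99.5, 3, 117), (-97.0, 4, 116), (-94.5, 4, 116), (-92.0, 5, 119), (-89.5, 4, 117), (-87.0, 4, 115), (-84.5, 11, 109), (-82.0, 26, 103), (-79.5, 26, 102), (-77.0, 30, 97), (-74.5, 58, 97), (-72.0, 96, 110)]
```

move_arm(rows=[[[0.2,0,-3,0.1,-0.4,-0.2,1],[0,0,-2,0,0,0,1],[0,0.5,-0.2,0,0,0,1],[0,0.4,0,0,0,0,1]]])

```text
time_s: 24.08
position: [0.5499, -0.0567, 0.1914]
tcp_rot: [-3.139, -0.069, 0.006]
wrist_force: [-0.5, 0.0, -0.6]
opening: 0.001
```

move_arm(rows=[[[0,0.4,0,0,0,0,1],[0,0.4,0,0,0,0,1]]])

```text
time_s: 24.32
position: [0.5514, -0.0504, 0.1937]
tcp_rot: [3.134, 0.073, 0.003]
wrist_force: [-1.0, -21.9, 0.2]
opening: 0.001
```

```bash
python3 - <<'E'
from lid import *
p,R=tool()
E
```

```text
t 24.325 p [ 0.5514 -0.0504  0.1937] yaw 2.67 grasp [ 0.5518 -0.0515  0.0387] tiltfix [0.4  0.11 0.  ] F [ -1.  -21.9   0.2] T [-3.71  0.18 -0.  ] open 0.001
```

move_arm(rows=[[[0,0.5,0,0.3,0,0,1],[0,0.5,0,0.3,0,0,1]]])

```text
time_s: 24.58
position: [0.5515, -0.0483, 0.195]
tcp_rot: [3.121, 0.082, 0.003]
wrist_force: [-0.5, -26.9, -12.8]
opening: 0.005
```

```bash
python3 - <<'E'
from lid import *
p,R=tool()
E
```

```text
t 24.575 p [ 0.5515 -0.0483  0.195 ] yaw 3.0 grasp [ 0.5519 -0.0513  0.0401] tiltfix [1.12 0.12 0.  ] F [ -0.5 -26.9 -12.8] T [-4.27  0.29  0.03] open 0.005
```

move_arm(rows=[[[0,-1,0,1,0,0,1],[0,-2.5,0,0,0,-0.5,1],[0,-3,4,0,0,0,1],[0,-4,5,0,0,0,1],[0,-4,5,0,0,0,1],[-1,-4,2,0,0,0,1],[0,0,0,0,0,0,1]]])

```text
time_s: 25.45
position: [0.5408, -0.2368, 0.3637]
tcp_rot: [3.136, 0.07, 0.015]
wrist_force: [0.0, -0.1, 0.4]
opening: -0.003
```

```bash
python3 - <<'E'
from lid import *
p,R=tool(); 
d=np.array([-.040,.999]); n=np.array([.999,.040])
for nm,o in(("scene",(.5465,.0727)),("top",(.5450,.0693))):
    g=grab_frame(nm); o=np.array(o); im=g["image"]
    hsv=cv2.cvtColor(im,cv2.COLOR_RGB2HSV)
    xs=np.arange(-125,-65,.5)
    def edge(lat,z):
        P=np.array([[*(o+d*x/1000+n*lat/1000),z] for x in xs]); u=proj(g,P).astype(np.float32)
        v=cv2.remap(im,u[:,0],u[:,1],cv2.INTER_LINEAR).reshape(-1,3).astype(int); s=v[:,0]-v[:,2]
        i=np.argmax(s>38); return float(xs[i])
    print(nm,"tab end",[edge(l,.034) for l in(-6,-3,3,6)],"shoulder",[edge(l,.034) for l in(-26,-22,-18,18,22,26)],"wall",[edge(l,.041) for l in(-38,-36,-34,34,36,38)])
lid(.034,-80,-10)
E
```

```text
t 25.45 p [ 0.5408 -0.2368  0.3637] yaw 2.56 grasp [ 0.5422 -0.2375  0.2087] tiltfix [0.27 0.54 0.  ] F [ 0.  -0.1  0.4] T [ 0.04 -0.    0.01] open -0.003
scene tab end [-111.0, -111.0, -111.0, -111.0] shoulder [-85.5, -85.5, -86.0, -86.5, -85.5, -85.5] wall [-74.0, -75.5, -83.0, -83.0, -82.5, -83.0]
top tab end [-110.0, -110.0, -110.0, -110.0] shoulder [-84.0, -84.0, -84.5, -83.5, -83.5, -84.0] wall [-84.0, -84.0, -84.0, -83.5, -83.5, -81.5]
top 1158.0 rect [545.9  56.8] [ 77.7 194.3] 1.7 y -40.4 154.5
  edge 1 x -3822.5 @y -45.0 yaw -7234.4
  edge -1 x 573.7 @y -45.0 yaw 192.4
  centre -1624.4 width -4396.2
scene 1082.5 rect [546.5  70.8] [ 57.4 154.6] 2.9 y -7.1 149.0
scene 82.5 rect [551.1 -24.1] [57.5 27.8] 1.8 y -38.1 -9.5
  edge 1 x 350.3 @y -45.0 yaw -285.1
  edge -1 x 462.8 @y -45.0 yaw -23.1
  centre 406.6 width -112.5
```

```bash
python3 -c "
from cell import sign_off; print(sign_off())"
```

```text
the job is handed in; nothing more can be done
None
```

I handed the job in after about 25.5 s of robot time. I believe it is complete, but two last checks disagree slightly on whether the lid is flush.

- **Gauge:** The red-banded gauge went into the empty well. The fingertips met the block early, so I let go about 3 mm above the well floor. The next picture showed the ring flat and within about 2 pixels of where it should be. Both gauges were still in their wells in the last picture that showed them, before the lid went in.
- **Lid:** I started it in the grooves and let go with its front about 80 mm inside the mouth. I then took a fresh hold on the tab and pushed it over the ridge. I re-gripped the tab once on the way because the lid had levelled out.
- **Pushing home:** The lid stopped hard at about 29 N. I then released it and pushed on the tab end with closed fingers at about 27 N, and it did not move. The finger contact point matched the expected home position to within my measuring error of about 2 mm.
- **Flush check:** The top camera shows the shoulders flush with the case end to within about 0.5 mm. The scene camera reads them about 2.5 mm proud. That is about one pixel there, and the wall edge it relied on was read unevenly, so I trusted the hard stop and the top camera.
- **Not checked:** I did not measure the ridge directly. I had no picture views left at the end, so I did not re-check the green-banded gauge under the lid or the bystanders.

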